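# Snap a fresh filter cassette into the wine filter and close its drawer

## Task

Load the filter: lay the clean white cassette in the blue recess of the open filter drawer so that it rests on the yellow sprung noses and let go of it, then take the wooden-handled pusher and press the cassette straight down with it until it snaps fully home; do not press it in with bare fingers. Stand the pusher back upright on its round black coaster and let go, and only then push the drawer fully home into its detent. Leave the wine-red used cassette and everything else on the bench where they are.

Things in the scene. Friction and masses are not known exactly. Their poses are not given: they have to be found in the camera images.
- cassette_mid (a point): clean filter cassette, white: flat plate 100 (its x) by 130 (its y) by 12 mm thick, with an orange upright grip rib mid-top, 70 mm long along y, 16 thick, 30 high. 42 mm high overall, 0.22 kg. This point is its centre, 21 mm above its underside; z up. Starts flat on the white board, rib up. It fits the recess either way round (half a turn).
- board: white board 150 x 170 mm, 8 mm thick, fixed, on which the clean cassette lies; origin at its underside's centre
- recess (a point): centre of the floor of the blue recess in the drawer; moves with the drawer. x points into the unit (the way the drawer closes), y left, z up. Floor 22 mm above the table; 105 mm (x) by 133 mm (y) inside, so the cassette's y lies along the recess's y; walls 30 mm above the floor with sloping lead-ins to 37 mm. Snapped home, the cassette lies on this floor, its centre 21 mm above it.
- nose_l (a point): left yellow sprung nose, a 16 mm thick roller along x in the middle of the recess's +y side; this point is its middle, 19 mm above the recess floor. It reaches 4 mm over the cassette's edge: a cassette laid in rests on both noses, underside about 26 mm above the recess floor.
- nose_r (a point): right yellow sprung nose, the same on the -y side. Pressed down evenly in the middle (on the rib's top) with about 6 to 12 N (up to 20 N off-centre), the cassette snaps past the noses, sometimes one edge first, and goes down 26 mm to the floor; the noses spring back over its edges. The force falls away suddenly at the snap: follow it down to the floor.
- drawer (a joint): how far the drawer is open, m: 0 fully home, 0.18 open stop. About 1.5 N of friction, stays where it is left; a sprung detent resists with up to about 10 N from 14 to 5 mm from home, then draws it in. An unsnapped cassette jams under the unit's roof (roof underside 74 mm above the table; the rib's top then at 90 mm, when home at 64 mm).
- drawer_front (a point): centre of the drawer's flat steel front face, 208 mm wide, from 14 to 78 mm above the table (this point at 46 mm); x points into the unit, z up. Push it home here, along x. When home this face stands 12 mm in front of the housing's face. The recess centre is 84 mm behind this face.
- filter_unit: the fixed steel filter unit around the drawer; origin at the foot of the centre of its front face, x pointing away from the robot into the unit. 208 mm wide, 220 mm deep, 95 mm high at the front 120 mm, a grey block up to 109 mm and a gauge up to 123 mm behind that.
- pusher_mid (a point): the pusher, an upright hand press 130 mm tall, about 0.3 kg: round flat black rubber foot 64 mm across and 14 mm high, thin steel stem, and a dark wooden square handle 30 x 30 mm (faces along its x and y) from 50 to 130 mm above the foot's underside. This point is on its axis 65 mm above the foot's underside; z up. It starts standing on the coaster.
- coaster: round black rubber coaster, 130 mm across, 8 mm thick, fixed: the pusher's place; origin at the centre of its underside
- spent: bystander, leave alone: used filter cassette, wine-red all over, same shape as the clean one (100 x 130 x 42 mm overall); stays where it is
- bung: bystander, leave alone: red tapered silicone bung, 64 mm across the top, 65 mm tall
- jar: bystander, leave alone: amber glass jar with steel lid, 68 mm across, 85 mm tall
- carafe: bystander, leave alone: clear glass carafe, 104 mm across at the belly, 180 mm tall
- wine: bystander, leave alone: green wine bottle, 74 mm across, 280 mm tall
- beaker: bystander, leave alone: steel cup, 84 mm across, 100 mm tall
- brush: bystander, leave alone: brush lying on the table
Things that resemble listed ones, but are neither listed nor needed, are in the scene too. There is more than one size of the part that bears cassette_mid; the job needs the smallest.

How it is judged:
On the way, in this order (a step that is already met when the one before it is completed fails the run):
1. the clean cassette rests in the recess on the noses, not yet snapped in, released (horizontal distance between cassette_mid and recess below 0.008 m and angle between the y axis of cassette_mid and the y axis of recess, either way round below 0.06 rad and z of cassette_mid in the frame of recess between 0.036 and 0.054 m and angle between cassette_mid's own z axis and vertical below 0.12 rad and contact force between the fingers and cassette below 0.2 N), for 0.2 s.
2. the cassette is snapped fully home while the held pusher presses on it (horizontal distance between cassette_mid and recess below 0.008 m and angle between the y axis of cassette_mid and the y axis of recess, either way round below 0.06 rad and z of cassette_mid in the frame of recess between 0.016 and 0.025 m and angle between cassette_mid's own z axis and vertical below 0.05 rad and contact force between pusher and cassette above 2 N and contact force between the fingers and pusher above 2 N), for 0.05 s.
3. the pusher stands upright on its coaster, released, the drawer still open (horizontal distance between pusher_mid and coaster below 0.04 m and angle between pusher_mid's own z axis and vertical below 0.1 rad and height (world z) of pusher_mid below 0.08 m and contact force between the fingers and pusher below 0.2 N and value of joint drawer above 0.03 m), for 0.2 s.
4. the drawer is home (value of joint drawer below 0.003 m), for 0.2 s.
At the end, for the whole second after the job is handed in: Clean cassette snapped flat in the recess (within 8 mm and 0.06 rad of it, at most 4 mm above its seat, at most 0.05 rad tilted); drawer within 3 mm of home; pusher upright (0.1 rad) on the coaster, within 40 mm of its centre; all released and at rest (horizontal distance between cassette_mid and recess below 0.008 m and angle between the y axis of cassette_mid and the y axis of recess, either way round below 0.06 rad and z of cassette_mid in the frame of recess between 0.016 and 0.025 m and angle between cassette_mid's own z axis and vertical below 0.05 rad and horizontal distance between pusher_mid and coaster below 0.04 m and angle between pusher_mid's own z axis and vertical below 0.1 rad and height (world z) of pusher_mid below 0.08 m and contact force between the fingers and pusher below 0.2 N and value of joint drawer between -0.003 and 0.003 m and linear speed of each of pusher, cassette below 0.02 m/s); the robot touches nothing.
It fails at once if the fingers press the cassette down past the noses (contact force between the fingers and cassette above 1 N and horizontal distance between cassette_mid and recess below 0.03 m and z of cassette_mid in the frame of recess between 0 and 0.034 m).
It fails at once if a bystander is moved more than 30 mm or knocked over (distance of any of spent, bung, jar, carafe, wine, beaker, brush from where it was at the start of the episode above 0.03 m or angle between any of spent, bung, jar, carafe, wine, beaker, brush's own z axis and vertical above 0.5 rad).
It also fails if it takes over 72 s, if anything falls off the work surface, if the arm or the gripper's body presses on something with over 40 N, if the wrist force passes 120 N, or if a joint passes its speed limit or range.

## Robot

A 6-joint arm with a two-finger parallel gripper is mounted at the origin on the work surface. World frame = base frame: x ahead of the robot, y to its left, z up, the work surface at z = 0. Lengths are in m, angles in rad, forces in N, time in s.
With the tool pointing down it reaches from about 0.4 to 0.825 m from the base axis. Payload 7 kg.
Tool frame: the origin (TCP) lies between the finger pads; the fingertips stand 11 mm ahead of it and the grasp point (between the pads) lies 8 mm behind it (arm.tips_ahead is the distance from the TCP to the fingertips, in m); z points along the fingers, x is the direction in which the jaws open and shut, and the axes are right-handed (so a half turn about z gives the same grasp; the last joint's range is limited). The gripper opens to 88 mm and grips with 3 to 60 N. Pads are 19 mm wide; open, the fingers measure 130 mm over their backs; the gripper's body (78 mm by 193 mm) begins 47 mm behind the grasp point.
Start: joints at [1.401, 0.359, 0.012, 0, -1.224, -0.288], TCP at [0.298, 0.605, 0.238] pointing down, gripper open.
Joint ranges: [-3.07, 3.07], [-1.43, 2.12], [-1.02, 1.25], [-3.03, 1.67], [-3.05, -0], [-3.03, 3.03]. Speed limits (rad/s): [2.39, 2.39, 3.01, 3.14, 3.14, 3.14].

## Interface

Orientations are given as [roll, pitch, yaw] about the fixed x, y, z axes, in that order (R = Rz(yaw) Ry(pitch) Rx(roll)).
In Python, from station import arm, optics, finder gives the robot as it stands. The module is installed in compiled form; this text tells all that it offers.
- The arm moves only by the tool apply_moves, never from a script. Its argument "increments" is one flat list of numbers, 6 for each row, row after row: the shift along the world's x, y, z in m, then the turn, a rotation vector about the world's x, y, z in rad. In form: [tx, ty, tz, rx, ry, rz, tx, ty, tz, rx, ry, rz, ...]. A call has 1 to 20 rows; each row shifts and turns the pose as measured when the row begins; what a row does not reach is not made up. A row lasts 1/12 s, in which the tool goes at most 41.7 mm and 7.16 degrees, less where a joint would pass 70% of its speed; a pose out of reach is approached as far as the arm can. A call with a gripper value outside its range is refused whole. "hand" is the closure, from 0 (fully open) to 1 (shut), set as the call begins (left out, the last holds). The fingers move at their own pace and stop on an object; "force" is the grip in N (left out, the last holds). Time passes only in rows, so rows that do not move let the fingers close. It gives the time, the measured TCP pose, the force and the opening at its end, in the units of the state.
- arm.get_state(): the state, without advancing time (a new reading comes with each control period).
- optics.grab_frame(name): name is "scene" or "top" or "wrist"; returns the picture (400x640x3 uint8, red, green, blue); there is no depth.
- optics.camera_model(name): a dict with "fx", "fy", "cx", "cy" (pixels), "world_to_cam" (4x4, takes a point from world to camera coordinates); the wrist camera has in their place "T_tool_cam" (4x4, takes a point from camera to tool coordinates, whose origin is the TCP and whose axes are the tool frame's). Camera axes: x right, y up, looking along -z (the intrinsics and any distortion apply to the point x, -y, -z); pixel columns grow to the right and rows downward; lengths in m; the calibration is good to about 2 mm. A picture is of the moment at which its call begins: read the wrist's pose just before it. camera_model takes no time and is no camera call.
- arm.job_done(): hands the job in, once; it reports no verdict.
Trained networks look in the newest picture that a camera, given by its name, has taken for a name from the list of things; names that differ only in an ending like _2 or _b are one class to them, and where a whole thing is asked for, a point or a joint stands for the part that bears it (a point fixed in the world has none). Each returns a list of dicts, best first, with "conf" (0 to 1); they miss things now and then, are a little off and sometimes report something else, mostly with a low value. They report only what shows in the picture. A call takes as long as a camera call. They do not tell look-alikes from the thing itself.
- finder.find_in(camera, name): "box" ([left, top, right, bottom] in pixels, round what is visible of it).
- finder.landmark_of(camera, name): "point" ([column, row] in pixels: a listed point, or the origin of a listed thing).
The state is a dict: "t": time; "q": joint angles; "qd": joint speeds; "joint_efforts": joint torques, N m; "eef_pos": TCP position; "ee_rot": TCP orientation; "force": force on the tool from outside, world axes, zero at the start; "moment": the same for the moment, N m; "width": finger opening in m.
Only numpy, scipy, OpenCV 4.12 (cv2) and the standard library are available. Lean on these libraries where they do the work, as an engineer would, in place of code of your own. Each camera call takes 0.05 s, during which the arm holds its last target. There are 200 camera calls.

## Working session

There is one attempt and no reset: what is moved stays moved. The work goes in short steps, Python scripts to look and compute and a tool call to move; the robot and the scene stay as the last step left them, time stands still between calls to the robot, and variables do not carry over. Pictures are saved under pics/ and viewed, about 8 in all and at most 12, crops included, and the job is handed in when it is done.

Besides the shell and the picture viewer there is one more tool, called after "Request:" by a JSON object that holds its "fn" and its "kwargs", one argument or row to a line. apply_moves: Moves the arm, as the interface text tells. Its arguments: {"type":"object","properties":{"increments":{"type":"array"},"hand":{"type":"number"},"force":{"type":"number"}},"required":["increments"]}

```bash
mkdir -p pics; cat > h.py <<'E'
import numpy as np, cv2
from scipy.spatial.transform import Rotation as R
from station import arm, optics, finder
def ray(cam,px,st=None):
    m=optics.camera_model(cam)
    if 'world_to_cam' in m: T=np.linalg.inv(np.array(m['world_to_cam']))
    else:
        st=st or arm.get_state(); W=np.eye(4); W[:3,:3]=R.from_euler('xyz',st['ee_rot']).as_matrix(); W[:3,3]=st['eef_pos']; T=W@np.array(m['T_tool_cam'])
    K=np.array([[m['fx'],0,m['cx']],[0,m['fy'],m['cy']],[0,0,1.]])
    d=m.get('dist',m.get('distortion'))
    x,y=cv2.undistortPoints(np.array([[px]],float),K,None if d is None else np.array(d,float)).ravel()
    return T[:3,3],T[:3,:3]@np.array([x,-y,-1.])
def at(cam,px,z,st=None):
    o,d=ray(cam,px,st); return o+d*(z-o[2])/d[2]
def save(img,n): cv2.imwrite('pics/'+n+'.png',cv2.cvtColor(img,cv2.COLOR_RGB2BGR))
E
python3 - <<'E'
from h import *
print({k:v for k,v in optics.camera_model('top').items() if k!='world_to_cam'})
a=optics.grab_frame('top');b=optics.grab_frame('scene')
save(a,'top0');save(b,'scene0')
Z=dict(cassette_mid=.029,recess=.022,nose_l=.041,nose_r=.041,drawer_front=.046,filter_unit=0,pusher_mid=.073,coaster=0,board=0,spent=.0,bung=0,jar=0,carafe=0,wine=0,beaker=0,brush=0)
for n,z in Z.items():
  for c in('top','scene'):
    for f in finder.landmark_of(c,n)[:4]:
      print(n,c,round(f['conf'],2),np.round(f['point']),np.round(at(c,f['point'],z)[:2],3))
print(arm.get_state())
E
```

```text
{'fx': 432.2667921631109, 'fy': 432.2667921631109, 'cx': 317.03782596291353, 'cy': 192.0871625435095}
cassette_mid top 0.81 [401. 202.] [ 0.471 -0.279]
cassette_mid top 0.74 [404. 282.] [ 0.231 -0.288]
cassette_mid top 0.74 [186. 212.] [0.427 0.377]
cassette_mid top 0.73 [273. 248.] [0.322 0.108]
cassette_mid scene 0.93 [271. 247.] [ 0.479 -0.271]
cassette_mid scene 0.61 [311. 167.] [0.337 0.118]
cassette_mid scene 0.22 [334. 225.] [ 0.59  -0.063]
recess top 0.68 [308. 162.] [0.589 0.008]
recess scene 0.89 [349. 214.] [0.6   0.014]
nose_l top 0.63 [330. 161.] [ 0.59  -0.059]
nose_l top 0.58 [284. 166.] [0.572 0.079]
nose_l scene 0.6 [353. 194.] [0.564 0.09 ]
nose_l scene 0.53 [338. 224.] [ 0.605 -0.061]
nose_r top 0.63 [330. 161.] [ 0.59  -0.059]
nose_r top 0.58 [284. 166.] [0.572 0.079]
nose_r scene 0.6 [353. 194.] [0.564 0.09 ]
nose_r scene 0.53 [338. 224.] [ 0.605 -0.061]
drawer_front top 0.95 [312. 192.] [ 0.495 -0.007]
drawer_front scene 0.7 [327. 201.] [ 0.51  -0.001]
filter_unit top 0.76 [304. 144.] [0.652 0.022]
filter_unit top 0.2 [310. 190.] [0.504 0.002]
filter_unit scene 
[... 1252 characters left out ...]
ene 0.79 [209. 298.] [ 0.443 -0.518]
{'t': 1.7, 'q': array([ 1.40110844e+00,  3.58577045e-01,  1.18801265e-02, -8.36363867e-06,
       -1.22406274e+00, -2.88107756e-01]), 'qd': array([-1.10811575e-04,  2.22281820e-05, -3.48580910e-04,  1.28960050e-03,
        5.59187408e-04,  3.57154438e-04]), 'joint_efforts': array([-2.59124878e-03, -5.82370377e+01,  2.93290472e+01,  7.00242832e+00,
        1.22745420e-02, -4.79568905e-05]), 'eef_pos': array([0.29833066, 0.60547116, 0.23756593]), 'ee_rot': array([ 3.14157469e+00,  3.29264109e-05, -2.02859481e+00]), 'force': array([-0.16011206,  0.02245553, -0.08417042]), 'moment': array([ 0.01466757,  0.02661163, -0.0316185 ]), 'width': 0.08765020327063004}
```

View pics/top0.png

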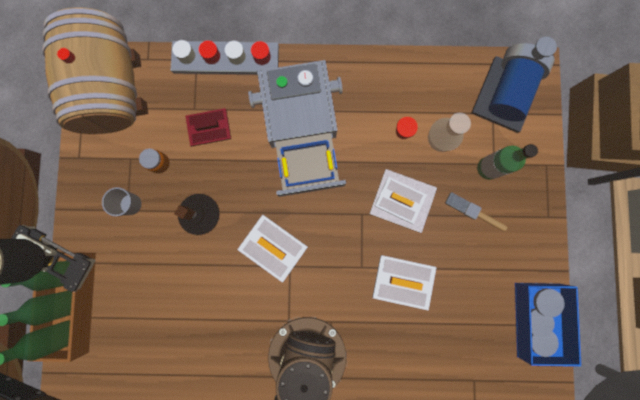

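View pics/scene0.png

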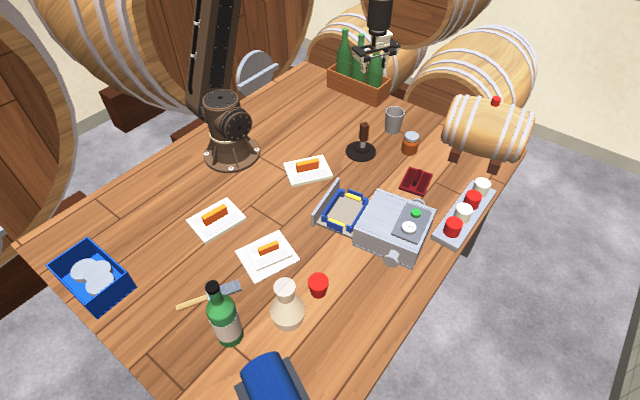

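Top view: there are three white cassettes, at (402,201), (273,248) and (405,283). The one at (402,201) lies on a white board and has the shortest rib, so it fits "smallest, on the board". The pusher is at (190,215), the drawer at (310,165), and the wine-red used cassette at (208,127). I'll confirm with a crop and measure sizes and yaw.

```bash
python3 - <<'E'
from h import *
a=cv2.cvtColor(cv2.imread('pics/top0.png'),cv2.COLOR_BGR2RGB)
save(cv2.resize(a[130:320,230:450],None,fx=3.5,fy=3.1,interpolation=cv2.INTER_CUBIC),'crop1')
for cam,f in(('top','top0'),('scene','scene0')):
  im=cv2.cvtColor(cv2.imread(f'pics/{f}.png'),cv2.COLOR_BGR2HSV)
  for nm,lo,hi in(('orange',(8,150,150),(22,255,255)),('yellow',(24,150,150),(34,255,255))):
    m=cv2.inRange(im,lo,hi)
    n,l,s,c=cv2.connectedComponentsWithStats(m)
    for i in range(1,n):
      if s[i,4]<25: continue
      pts=np.argwhere(l==i)[:,::-1]
      W=np.array([at(cam,p,.05 if nm=='orange' else .045)[:2] for p in pts])
      (cx,cy),(w,h),ang=cv2.minAreaRect((W*1000).astype(np.float32))
      cv=np.linalg.eigh(np.cov(W.T))[1][:,1]
      print(cam,nm,np.round(c[i]),np.round([cx,cy,w,h,np.degrees(np.arctan2(cv[1],cv[0]))],1),W.mean(0).round(3))
E
```

```text
top orange [402. 199.] [ 476.3 -277.4   67.    14.4   65.9] [ 0.476 -0.277]
top orange [271. 248.] [324.  112.3  88.2  18.4  55.7] [0.324 0.112]
top orange [406. 283.] [ 227.9 -289.8   89.6   18.    78.7] [ 0.228 -0.29 ]
top yellow [329. 159.] [ 594.9  -57.3   60.    12.1 -169.6] [ 0.595 -0.057]
top yellow [285. 167.] [ 569.4   78.1   57.4   12.5 -170. ] [0.57  0.078]
scene orange [340.  74.] [ 46.6 730.8  39.  210.3 176. ] [0.034 0.733]
scene orange [410. 143.] [ 589.4  472.4   62.9   43.7 -152.5] [0.59  0.469]
scene orange [307. 165.] [333.9 100.6  95.4  54.2  62.7] [0.333 0.099]
scene orange [214. 215.] [ 237.7 -297.2   96.7   47.5   84.7] [ 0.238 -0.298]
scene orange [268. 248.] [ 485.  -286.9   69.3   31.2   68.1] [ 0.484 -0.288]
```

View pics/crop1.png

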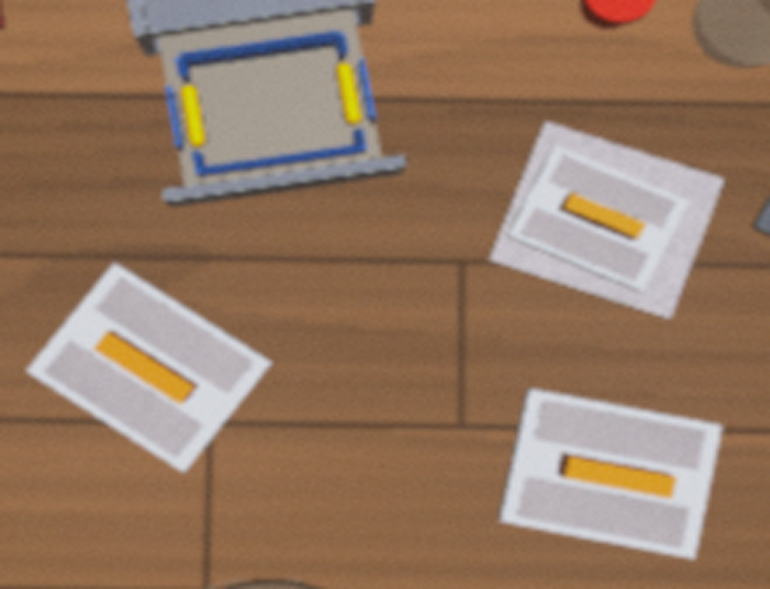

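The crop confirms it: the cassette at top (402,201) is on the board and its rib measures about 67 mm, while the other two ribs measure about 88 mm. It is at about (0.477,-0.277). The recess is at about (0.583,0.011), yaw about 10°. Now I'll move above the cassette.

Request:
{"fn": "apply_moves", "kwargs": {
  "increments": [0.018,-0.037,0,0,0,-0.064,0.018,-0.037,0,0,0,-0.064,0.018,-0.037,0,0,0,-0.064,0.018,-0.037,0,0,0,-0.064,0.018,-0.037,0,0,0,-0.064,0.018,-0.037,0,0,0,-0.064,0.018,-0.037,0,0,0,-0.064,0.018,-0.037,0,0,0,-0.064,0.018,-0.037,0,0,0,-0.064,0.018,-0.037,0,0,0,-0.064,0.018,-0.037,0,0,0,-0.064,0,-0.039,0,0,0,-0.064,0,-0.039,0,0,0,-0.064,0,-0.039,0,0,0,-0.064,0,-0.039,0,0,0,-0.064,0,-0.039,0,0,0,-0.064,0,-0.039,0,0,0,-0.064,0,-0.039,0,0,0,-0.064],
  "hand": 0
}}

```text
t: 3.2
eef_pos: [0.4947, -0.0908, 0.2388]
ee_rot: [3.141, 0.009, 3.061]
force: [1.5, 0.7, -1.9]
width: 0.0876
```

Request:
{"fn": "apply_moves", "kwargs": {
  "increments": [-0.003,-0.037,0,0,0,-0.068,-0.003,-0.037,0,0,0,-0.068,-0.003,-0.037,0,0,0,-0.068,-0.003,-0.037,0,0,0,-0.068,-0.003,-0.035,0,0,0,-0.06,0,0,0,0,0,0,0,0,0,0,0,0]
}}

```text
t: 3.78
eef_pos: [0.4761, -0.2904, 0.2404]
ee_rot: [3.141, 0.013, 2.7]
force: [-0.4, 0.6, -0.3]
width: 0.0877
```

```bash
cat > w.py <<'E'
from h import *
import sys
def rects(img,st,lo,hi,z,cam='wrist',minA=60):
    m=cv2.inRange(cv2.cvtColor(img,cv2.COLOR_RGB2HSV),lo,hi)
    n,l,s,c=cv2.connectedComponentsWithStats(m)
    out=[]
    for i in range(1,n):
      if s[i,4]<minA: continue
      pts=np.argwhere(l==i)[:,::-1]
      W=np.array([at(cam,p,z,st)[:2] for p in pts[::max(1,len(pts)//1500)]])
      (cx,cy),wh,_=cv2.minAreaRect((W*1000).astype(np.float32))
      v=np.linalg.eigh(np.cov(W.T))[1][:,1]
      out.append((np.round(c[i]),np.round([cx,cy,*wh],1),round(np.degrees(np.arctan2(v[1],v[0]))%180,2)))
    return out
E
python3 - <<'E'
from w import *
st=arm.get_state();im=optics.grab_frame('wrist');save(im,'w1')
print(st['eef_pos'],st['ee_rot'],st['force'])
for r in rects(im,st,(8,150,120),(22,255,255),.05):print(r)
for f in finder.landmark_of('wrist','cassette_mid'):print(f['conf'],f['point'],at('wrist',f['point'],.029,st))
E
```

```text
[ 0.47609698 -0.29035153  0.24040211] [3.14109221 0.01291786 2.70033589] [-0.40043985  0.61846143 -0.32246999]
(array([524.,  85.]), array([ 223.6, -289.6,   91.6,   21.5]), np.float64(78.65))
(array([321., 187.]), array([ 474.4, -281.4,   71.2,   13.3]), np.float64(65.97))
0.82 [508.7, 89.7] [ 0.22668087 -0.29043236  0.029     ]
0.76 [321.6, 181.6] [ 0.47183674 -0.28343963  0.029     ]
```

View pics/w1.png

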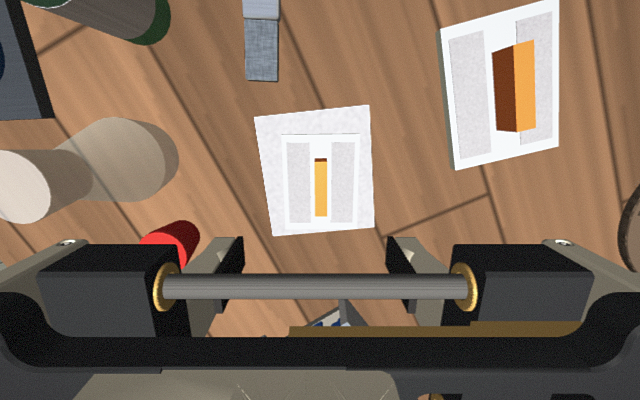

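Wrist view: the cassette on its board is at (320,185), with the rib along the image's vertical, as the gripper needs. The larger decoy is at (515,85). Descending now.

Request:
{"fn": "apply_moves", "kwargs": {
  "increments": [-0.001,0.01,0,0.005,0.012,0.022,0,0,-0.03,0,0,0,0,0,-0.03,0,0,0,0,0,-0.03,0,0,0,0,0,-0.03,0,0,0,0,0,-0.03,0,0,0,0,0,-0.01,0,0,0,0,0,0,0,0,0,0,0,0,0,0,0]
}}

```text
t: 4.63
eef_pos: [0.4793, -0.2645, 0.0794]
ee_rot: [3.14, 0.005, 2.754]
force: [0.9, 0.2, 0.9]
width: 0.0877
```

```bash
python3 - <<'E'
from w import *
st=arm.get_state();im=optics.grab_frame('wrist')
print(st['eef_pos'],st['ee_rot'],st['force'])
for r in rects(im,st,(8,150,120),(22,255,255),.05):print(r)
E
```

```text
[ 0.47925739 -0.26451406  0.07938784] [3.13954453 0.0049495  2.75443886] [0.85247209 0.21263722 0.91077893]
(array([311., 211.]), array([ 475. , -280.1,   69.7,   14.9]), np.float64(65.19))
```

Request:
{"fn": "apply_moves", "kwargs": {
  "increments": [-0.004,-0.0145,0,0.002,0.004,-0.035,0,0,0,0,0,0,0,0,-0.02,0,0,0,0,0,-0.018,0,0,0,0,0,0,0,0,0,0,0,0,0,0,0]
}}

```text
t: 5.18
eef_pos: [0.483, -0.2775, 0.0505]
ee_rot: [3.136, 0.016, 2.727]
force: [-0.6, 0.3, 0.1]
width: 0.0878
```

Request:
{"fn": "apply_moves", "kwargs": {
  "increments": [-0.008,-0.002,-0.012,0.006,0.014,-0.008,0,0,0,0,0,0,0,0,0,0,0,0]
}}

```text
t: 5.43
eef_pos: [0.4766, -0.2794, 0.0412]
ee_rot: [3.136, 0.005, 2.721]
force: [0.2, -0.2, 0.7]
width: 0.0873
```

```bash
python3 - <<'E'
from w import *
st=arm.get_state()
print(st['eef_pos'],st['ee_rot'],st['force'],st['q'],st['qd'])
E
```

```text
[ 0.4765797  -0.27938803  0.04121616] [3.13585841 0.00466903 2.72080842] [ 0.23954102 -0.15605383  0.65774147] [-0.17882338  0.36583179 -0.49465761 -0.00686936 -0.70441158 -0.23672617] [-0.00617332  0.00612788 -0.01321704 -0.01380234 -0.00914447  0.0053294 ]
```

Request:
{"fn": "apply_moves", "kwargs": {
  "increments": [-0.001,-0.001,-0.004,0.002,0.004,0,0,0,0,0,0,0,0,0,0,0,0,0,0,0,0,0,0,0,0,0,0,0,0,0,0,0,0,0,0,0,0,0,0,0,0,0,0,0,0,0,0,0],
  "hand": 1,
  "force": 25
}}

```text
t: 6.1
eef_pos: [0.4765, -0.2809, 0.0388]
ee_rot: [3.135, 0.002, 2.721]
force: [-0.4, 0.5, -0.4]
width: 0.04
```

Request:
{"fn": "apply_moves", "kwargs": {
  "increments": [0,0,0,0,0,0,0,0,0,0,0,0,0,0,0,0,0,0,0,0,0,0,0,0,0,0,0,0,0,0,0,0,0,0,0,0,0,0,0,0,0,0]
}}

```text
t: 6.68
eef_pos: [0.4764, -0.2808, 0.0388]
ee_rot: [3.135, 0.002, 2.721]
force: [-0.5, -0.2, 0.4]
width: 0.0158
```

Request:
{"fn": "apply_moves", "kwargs": {
  "increments": [0,0,0.02,0,0,0,0,0,0.03,0,0,0,0,0,0.035,0,0,0,0,0,0.03,0,0,0,0.008,0.025,0,0,0,0.05,0.01,0.03,0,0,0,0.06,0.01,0.03,0,0,0,0.06,0.01,0.03,0,0,0,0.06,0.01,0.03,0,0,0,0.06,0.01,0.03,0,0,0,0.06,0.01,0.03,0,0,0,0.06,0.01,0.03,0,0,0,0.06,0.008,0.02,0,0,0,0.04,0.004,0.01,0,0,0,0.02,0,0,0,0,0,0,0,0,0,0,0,0,0,0,0,0,0,0]
}}

```text
t: 8.1
eef_pos: [0.5613, -0.0023, 0.1539]
ee_rot: [3.135, -0.009, -3.013]
force: [-0.7, 0.3, -2.0]
width: 0.0157
```

```bash
python3 - <<'E'
from w import *
st=arm.get_state();im=optics.grab_frame('wrist');save(im,'w2')
print(st['eef_pos'],st['ee_rot'],st['force'],st['width'])
print('rib')
for r in rects(im,st,(8,150,120),(22,255,255),st['eef_pos'][2]+.011):print(r)
print('noses')
for r in rects(im,st,(24,150,120),(34,255,255),.045):print(r)
st['eef_pos']
for n,z in(('recess',.022),('drawer_front',.046),('filter_unit',0)):
  for f in finder.landmark_of('wrist',n)[:2]:print(n,f['conf'],f['point'],at('wrist',f['point'],z,st))
E
```

```text
[ 0.56126873 -0.0023255   0.1538625 ] [ 3.13453467 -0.00876084 -3.01281501] [-0.74270497  0.3115724  -1.97973624] 0.015701310393797515
ribTraceback (most recent call last):
  File "<stdin>", line 5, in <module>
  File "w.py", line 10, in rects
    W=np.array([at(cam,p,z,st)[:2] for p in pts[::max(1,len(pts)//1500)]])
                ~~^^^^^^^^^^^^
  File "h.py", line 14, in at
    o,d=ray(cam,px,st); return o+d*(z-o[2])/d[2]
        ~~~^^^^^^^^^^^
  File "h.py", line 5, in ray
    m=optics.camera_model(cam)
ValueError: time passes only in moves, steps and waits
```

View pics/w2.png

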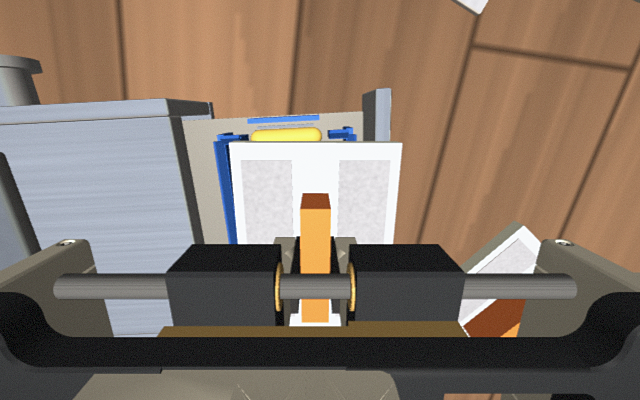

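Wrist view: the cassette is held. Its far plate edge runs (230,143)–(402,143), the right nose is at (286,135), and the recess shows beneath, offset left (+x). Measuring the plate in the hand and the recess in the world, with the calibration cached.

```bash
sed -i 's/^def ray/import functools\n@functools.lru_cache\ndef cm(c): return optics.camera_model(c)\ndef ray/; s/m=optics.camera_model(cam)/m=cm(cam)/' h.py
python3 - <<'E'
from w import *
st=arm.get_state();im=cv2.cvtColor(cv2.imread('pics/w2.png'),cv2.COLOR_BGR2RGB)
z=st['eef_pos'][2]
c=[at('wrist',p,z-.019,st) for p in((230,143),(402,143))]
e=c[1]-c[0]; mid=(c[0]+c[1])/2; e/=np.linalg.norm(e)*1; y=np.array([-e[1],e[0]]);
print('edge len',np.linalg.norm(c[1]-c[0]),'xdir deg',np.degrees(np.arctan2(-e[1],-e[0])),'mid',mid)
for s in(1,-1): print('centre',mid[:2]+s*.065*y, 'tcp',st['eef_pos'],np.degrees(st['ee_rot'][2]))
print('rib',*rects(im,st,(8,150,120),(22,255,255),z+.011))
print('noses',*rects(im,st,(24,150,120),(34,255,255),.045))
im2=optics.grab_frame('top')
for f in finder.landmark_of('wrist','recess')[:2]:print(f['conf'],f['point'],at('wrist',f['point'],.022,st))
E
```

```text
edge len 0.0990238329364853 xdir deg 7.2537037422844675 mid [ 0.56800806 -0.06580129  0.1348539 ]
centre [ 0.57621517 -0.13028108] tcp [ 0.56110452 -0.00265173  0.1538539 ] -172.65261926302753
centre [ 0.55980096 -0.0013215 ] tcp [ 0.56110452 -0.00265173  0.1538539 ] -172.65261926302753
rib (array([315., 234.]), array([563.3, -21.7,  16.3,  44.9]), np.float64(97.03)) (array([315., 310.]), array([557.5,  24.7,  14.7,  15.2]), np.float64(98.16)) (array([497., 320.]), array([453.8,  17.9,  32.3,  26.1]), np.float64(37.0))
noses (array([288., 132.]), array([593.4, -60.9,  59.2,   9.5]), np.float64(6.91))
```

Request:
{"fn": "apply_moves", "kwargs": {
  "increments": [0.005,0.025,0.02,0,0,0,0.005,0.03,0.02,0,0,0.02,0.005,0.03,0.02,0,0,0.02,0,0.02,0,0,0,0,0,0,0,0,0,0,0,0,0,0,0,0,0,0,0,0,0,0]
}}

```text
t: 8.83
eef_pos: [0.5744, 0.0991, 0.2167]
ee_rot: [3.134, -0.01, -2.985]
force: [0.6, -0.5, -3.0]
width: 0.0158
```

```bash
python3 - <<'E'
from w import *
st=arm.get_state();im=optics.grab_frame('wrist');save(im,'w3')
print(st['eef_pos'],st['ee_rot'],st['force'],st['width'])
print('noses',*rects(im,st,(24,150,120),(34,255,255),.047))
for r in rects(im,st,(105,120,60),(125,255,255),.055):print('blue',r)
for r in finder.landmark_of('wrist','recess')[:2]:print(r['conf'],r['point'],at('wrist',r['point'],.022,st))
t=cv2.cvtColor(cv2.imread('pics/top0.png'),cv2.COLOR_BGR2RGB)
print('top')
for r in rects(t,None,(105,120,60),(125,255,255),.055,'top',20):print('blue',r)
E
```

```text
[0.57444984 0.09914817 0.21673089] [ 3.13422921 -0.01047976 -2.98483552] [ 0.64948883 -0.51249266 -2.95868178] 0.015794472010454873
noses (array([318.,  28.]), array([593.6, -58.6,  58. ,  10.3]), np.float64(9.98))
blue (array([319.,   8.]), array([596.1, -72.9,  59.3,   4.7]), np.float64(10.28))
blue (array([373.,  74.]), array([534.6, -16.5,  25. , 114.3]), np.float64(102.8))
blue (array([266.,  73.]), array([633.6,  -0. ,  23.1, 110.9]), np.float64(96.85))
0.74 [322.3, 99.3] [0.5784013  0.00470403 0.022     ]
top
blue (array([520.,  84.]), array([ 838.5, -639.3,  109.9,  170.9]), np.float64(153.74))
blue (array([304., 145.]), array([631.7,  19.6,  18.6, 144.4]), np.float64(100.34))
blue (array([310., 181.]), array([532. ,   1.7,  18.9, 144.3]), np.float64(100.19))
blue (array([557., 331.]), array([ 117.7, -710.4,  156.2,  228.9]), np.float64(4.65))
blue (array([569., 298.]), array([ 193.9, -764.1,   18.9,   35.3]), np.float64(167.89))
```

View pics/w3.png

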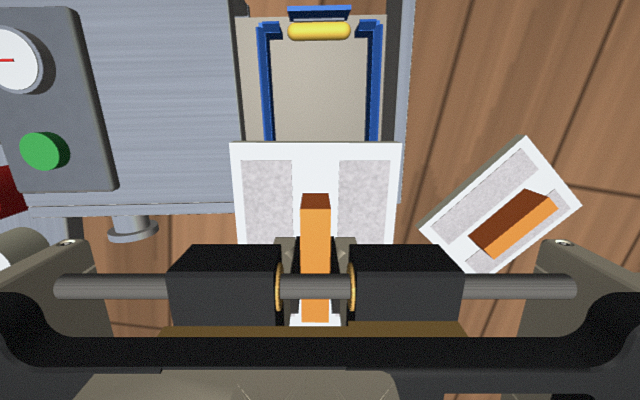

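The recess is at (0.582,0.010), yaw 10.2°; the top-view noses, the wrist nose and the blue walls agree. Moving over it.

Request:
{"fn": "apply_moves", "kwargs": {
  "increments": [0.002,-0.025,-0.01,0,0,0,0.003,-0.03,-0.02,0,0,0,0.002,-0.02,-0.02,0,0,0,0.001,-0.01,-0.01,0,0,0,0,0,0,0,0,0,0,0,0,0,0,0,0,0,0,0,0,0]
}}

```text
t: 9.52
eef_pos: [0.5809, 0.0053, 0.1537]
ee_rot: [3.135, -0.012, -2.992]
force: [-0.4, 0.1, -2.0]
width: 0.0154
```

Request:
{"fn": "apply_moves", "kwargs": {
  "increments": [0.002,0.003,0,0.0015,-0.01,0.026,0,0,0,0,0,0,0,0,-0.02,0,0,0,0,0,-0.018,0,0,0,0,0,0,0,0,0,0,0,0,0,0,0]
}}

```text
t: 10.02
eef_pos: [0.5868, 0.013, 0.1205]
ee_rot: [3.134, 0.009, -2.957]
force: [0.8, 1.2, -1.1]
width: 0.0159
```

Request:
{"fn": "apply_moves", "kwargs": {
  "increments": [-0.003,-0.0035,-0.008,-0.001,0.007,-0.005,0,0,0,0,0,0,0,0,-0.008,0,0,0,0,0,0,0,0,0]
}}

```text
t: 10.35
eef_pos: [0.5852, 0.0108, 0.1067]
ee_rot: [3.134, 0.006, -2.96]
force: [-0.9, 0.3, -2.1]
width: 0.0159
```

Request:
{"fn": "apply_moves", "kwargs": {
  "increments": [-0.002,-0.002,-0.008,-0.001,0.006,-0.002,0,0,0,0,0,0,0,0,-0.008,0,0,0,0,0,0,0,0,0]
}}

```text
t: 10.68
eef_pos: [0.5834, 0.0085, 0.0897]
ee_rot: [3.134, 0.001, -2.962]
force: [-1.1, -0.2, -1.7]
width: 0.016
```

Request:
{"fn": "apply_moves", "kwargs": {
  "increments": [0,0.0003,-0.004,0,0,0,0,0,-0.002,0,0,0,0,0,0,0,0,0]
}}

```text
t: 10.93
eef_pos: [0.5835, 0.0087, 0.0827]
ee_rot: [3.134, 0.0, -2.962]
force: [-0.5, 0.0, -2.3]
width: 0.0158
```

Request:
{"fn": "apply_moves", "kwargs": {
  "increments": [0,0,-0.002,0,0,0,0,0,0,0,0,0]
}}

```text
t: 11.1
eef_pos: [0.5835, 0.0086, 0.0804]
ee_rot: [3.134, 0.0, -2.962]
force: [-0.9, -0.3, -3.4]
width: 0.0155
```

Request:
{"fn": "apply_moves", "kwargs": {
  "increments": [0,0,-0.0015,0,0,0,0,0,0,0,0,0]
}}

```text
t: 11.27
eef_pos: [0.5839, 0.0089, 0.0792]
ee_rot: [3.134, 0.001, -2.962]
force: [-0.8, 0.3, -1.6]
width: 0.0155
```

Contact is near. Releasing here; any drop is under a millimetre.

Request:
{"fn": "apply_moves", "kwargs": {
  "increments": [0,0,0,0,0,0,0,0,0,0,0,0,0,0,0,0,0,0,0,0,0,0,0,0,0,0,0,0,0,0,0,0,0,0,0,0,0,0,0,0,0,0,0,0,0,0,0,0],
  "hand": 0
}}

```text
t: 11.93
eef_pos: [0.5855, 0.009, 0.0811]
ee_rot: [3.134, 0.005, -2.961]
force: [-0.1, -0.4, 0.6]
width: 0.0639
```

Request:
{"fn": "apply_moves", "kwargs": {
  "increments": [0,0,0,0,0,0,0,0,0,0,0,0,0,0,0.02,0,0,0,0,0,0.03,0,0,0,0,0,0.035,0,0,0,0,0,0.035,0,0,0,0,0.03,0.015,0,0,0,0,0.035,0,0,0,0,0,0.025,0,0,0,0,0,0.01,0,0,0,0,0,0,0,0,0,0,0,0,0,0,0,0]
}}

```text
t: 12.93
eef_pos: [0.5827, 0.1112, 0.2227]
ee_rot: [3.133, 0.003, -2.964]
force: [1.6, -1.4, 0.2]
width: 0.0879
```

```bash
python3 - <<'E'
from w import *
st=arm.get_state();im=optics.grab_frame('wrist');save(im,'w4')
print(st['eef_pos'],st['ee_rot'],st['force'],st['width'])
print('noses',*rects(im,st,(24,150,120),(34,255,255),.047))
for r in rects(im,st,(8,150,120),(22,255,255),.09):print('rib',r)
for n,z in(('cassette_mid',.069),('recess',.022)):
  for r in finder.landmark_of('wrist',n)[:2]:print(n,r['conf'],r['point'],at('wrist',r['point'],z,st))
E
```

```text
[0.5827278  0.11116319 0.22265239] [ 3.13308849e+00  2.67588927e-03 -2.96407983e+00] [ 1.59240889 -1.4120132   0.18568617] 0.0879265637445357
noses (array([336.,  13.]), array([594.6, -61.5,  57.3,   4.2]), np.float64(10.43)) (array([337., 161.]), array([564.8,  81. ,  52.6,   6.4]), np.float64(12.58))
rib (array([333.,  92.]), array([584. ,   9.6,  15.1,  67.5]), np.float64(99.51))
rib (array([522., 216.]), array([364.5,  97.7,  82.7,  42.6]), np.float64(45.94))
cassette_mid 0.97 [515.8, 217.9] [0.35255154 0.10497374 0.069     ]
cassette_mid 0.72 [334.4, 86.7] [0.58218777 0.0055812  0.069     ]
```

View pics/w4.png

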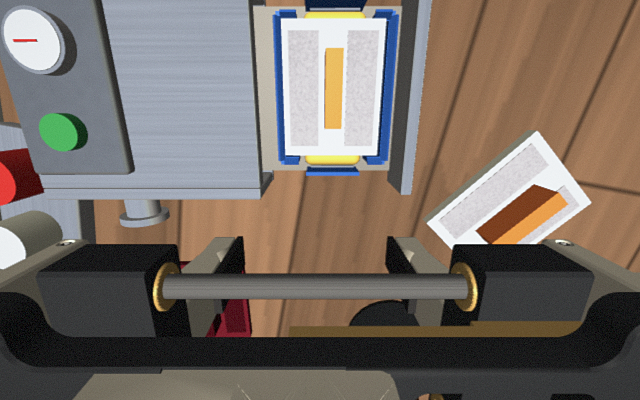

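The cassette rests on both noses inside the blue walls, with its rib at (333,92). Rib centre is (0.584,0.0096) against recess (0.582,0.010). Now on to look at the pusher.

Request:
{"fn": "apply_moves", "kwargs": {
  "increments": [-0.01,0.02,0.01,0,0,0,-0.017,0.034,0.01,0,0,0,-0.017,0.034,0,0,0,0,-0.017,0.034,0,0,0,0,-0.017,0.034,0,0,0,0,-0.017,0.034,0,0,0,0,-0.017,0.034,0,0,0,0,-0.017,0.034,0,0,0,0,-0.017,0.034,0,0,0,0,-0.017,0.034,0,0,0,0,-0.008,0.02,0,0,0,0,0,0,0,0,0,0,0,0,0,0,0,0,0,0,0,0,0,0]
}}

```text
t: 14.25
eef_pos: [0.406, 0.4552, 0.238]
ee_rot: [3.14, -0.005, -2.987]
force: [0.3, -0.2, 0.5]
width: 0.0876
```

```bash
python3 - <<'E'
from w import *
st=arm.get_state();im=optics.grab_frame('wrist');save(im,'w5')
print(st['eef_pos'],st['ee_rot'],st['force'],st['width'])
for c in('wrist','top','scene'):
  if c!='wrist': optics.grab_frame(c)
  for n,z in(('pusher_mid',.073),('coaster',.0)):
    for r in finder.landmark_of(c,n)[:2]:print(c,n,round(r['conf'],2),r['point'],at(c,r['point'],z,st).round(4))
E
```

```text
[0.4059632  0.45516325 0.23800543] [ 3.140391   -0.00523109 -2.9869809 ] [ 0.2605569  -0.22110891  0.45852328] 0.08756863498435695
wrist pusher_mid 0.65 [313.1, 96.4] [0.4215 0.3598 0.073 ]
wrist pusher_mid 0.42 [185.2, 174.0] [0.5506 0.4624 0.073 ]
top pusher_mid 0.95 [188.0, 213.5] [0.421 0.358 0.073]
top coaster 0.67 [198.0, 215.7] [0.4185 0.3487 0.    ]
top coaster 0.61 [312.2, 189.1] [ 0.5079 -0.0061  0.    ]
scene pusher_mid 0.83 [360.6, 135.5] [0.4116 0.3589 0.073 ]
scene coaster 0.66 [360.9, 151.5] [0.4262 0.3485 0.    ]
```

View pics/w5.png

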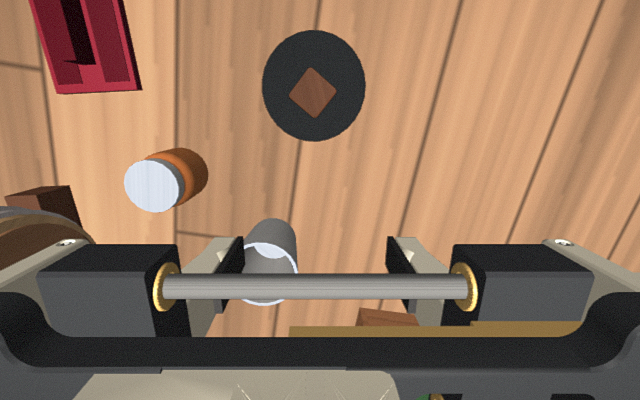

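Wrist view: the coaster is at (314,85) and the pusher's square handle top is a diamond, corners about (312,67), (336,93), (314,118), (289,94). So it sits about 45° to the jaws.

```bash
python3 - <<'E'
from w import *
st=arm.get_state();im=cv2.cvtColor(cv2.imread('pics/w5.png'),cv2.COLOR_BGR2RGB)
c=np.array([at('wrist',p,.138,st)[:2] for p in((312,67),(336,93),(314,118),(289,94))])
print(c.round(4),'ctr',c.mean(0)); 
for i in range(4): d=c[(i+1)%4]-c[i]; print(np.linalg.norm(d),np.degrees(np.arctan2(d[1],d[0]))%90)
g=im[25:150,255:375].astype(int).max(2); m=(g<75)|0
ys,xs=np.nonzero(m); 
h=cv2.convexHull(np.c_[xs+255,ys+25].astype(np.int32))
W=np.array([at('wrist',p[0],.008,st)[:2] for p in h],np.float32)
print('coaster',cv2.minEnclosingCircle(W*1000), (W.min(0)+W.max(0))/2,W.max(0)-W.min(0)); print(st['q'])
E
```

```text
[[0.4251 0.3419]
 [0.4028 0.3581]
 [0.4176 0.3803]
 [0.4407 0.3647]] ctr [0.42157943 0.36124718]
0.027589722171248523 54.08260065354651
0.026671013479946947 56.23008528088072
0.027841323547669675 56.13422835190126
0.02765960083949953 55.668836406066305
coaster ((423.3387756347656, 347.3792724609375), 63.96551513671875) [0.42314512 0.3473021 ] [0.12665376 0.12742186]
[ 1.15928941  0.25335332 -0.13244649 -0.00549157 -1.18540822 -1.00305545]
```

Request:
{"fn": "apply_moves", "kwargs": {
  "increments": [0.002,-0.012,0,0,0,-0.095,0.002,-0.012,-0.007,0,0,-0.095,0.002,-0.012,-0.007,0,0,-0.095,0.002,-0.012,-0.007,0,0,-0.095,0.002,-0.012,-0.007,0,0,-0.095,0.002,-0.012,-0.007,0,0,-0.095,0.002,-0.01,-0.007,0,0,-0.08,0.001,-0.007,-0.004,0,0,-0.06,0,-0.003,0,0,0,-0.025,0,0,0,0,0,0,0,0,0,0,0,0,0,0,0,0,0,0]
}}

```text
t: 15.7
eef_pos: [0.4221, 0.3585, 0.1923]
ee_rot: [3.136, -0.003, 2.525]
force: [-0.3, -0.1, -0.6]
width: 0.0876
```

Request:
{"fn": "apply_moves", "kwargs": {
  "increments": [0,0.0015,0,0,0,0.014,0,0,-0.015,0,0,0,0,0,-0.02,0,0,0,0,0,-0.02,0,0,0,0,0,-0.01,0,0,0,0,0,-0.003,0,0,0,0,0,0,0,0,0]
}}

```text
t: 16.28
eef_pos: [0.4233, 0.3643, 0.1246]
ee_rot: [3.13, -0.002, 2.551]
force: [-0.4, -0.4, -0.0]
width: 0.0877
```

Request:
{"fn": "apply_moves", "kwargs": {
  "increments": [-0.0015,-0.003,-0.008,-0.009,0.006,-0.01,0,0,0,0,0,0,0,0,-0.008,0,0,0,0,0,0,0,0,0,0,0,0,0,0,0]
}}

```text
t: 16.7
eef_pos: [0.4228, 0.3629, 0.1099]
ee_rot: [3.138, -0.002, 2.541]
force: [0.3, -0.1, 0.9]
width: 0.0877
```

Request:
{"fn": "apply_moves", "kwargs": {
  "increments": [-0.001,-0.0015,-0.003,-0.002,0.001,0,0,0,0,0,0,0,0,0,0,0,0,0,0,0,0,0,0,0,0,0,0,0,0,0,0,0,0,0,0,0,0,0,0,0,0,0,0,0,0,0,0,0,0,0,0,0,0,0,0,0,0,0,0,0,0,0,0,0,0,0,0,0,0,0,0,0],
  "hand": 1,
  "force": 50
}}

```text
t: 17.7
eef_pos: [0.4222, 0.3617, 0.1078]
ee_rot: [3.138, -0.001, 2.542]
force: [-0.7, -0.1, -0.6]
width: 0.0301
```

Request:
{"fn": "apply_moves", "kwargs": {
  "increments": [0,0,0.015,0,0,0,0,0,0.03,0,0,0,0,0,0.035,0,0,0,0,0,0.03,0,0,0,0.008,-0.018,0.015,0,0,0,0.016,-0.035,0,0,0,0,0.016,-0.035,0,0,0,0,0.016,-0.035,0,0,0,0,0.016,-0.035,0,0,0,0,0.016,-0.035,0,0,0,0,0.016,-0.035,0,0,0,0,0.016,-0.035,0,0,0,0,0.014,-0.03,0,0,0,0,0.01,-0.02,0,0,0,0,0.004,-0.01,0,0,0,0,0,0,0,0,0,0,0,0,0,0,0,0,0,0,0,0,0,0]
}}

```text
t: 19.2
eef_pos: [0.5645, 0.019, 0.2277]
ee_rot: [-3.128, -0.013, 2.54]
force: [-0.3, -0.1, -3.2]
width: 0.03
```

Request:
{"fn": "apply_moves", "kwargs": {
  "increments": [0.015,-0.007,0,0.006,-0.018,0,0,0,0,0,0,0,0,0,0,0,0,0]
}}

```text
t: 19.45
eef_pos: [0.5792, 0.0141, 0.2271]
ee_rot: [3.139, -0.002, 2.543]
force: [-0.2, -0.7, -3.4]
width: 0.0301
```

Request:
{"fn": "apply_moves", "kwargs": {
  "increments": [0.003,-0.0035,-0.01,0,-0.001,0,0,0,0,0,0,0,0,0,-0.012,0,0,0,0,0,0,0,0,0]
}}

```text
t: 19.78
eef_pos: [0.582, 0.0124, 0.2035]
ee_rot: [3.138, -0.002, 2.546]
force: [-1.0, -0.2, -4.1]
width: 0.0302
```

```bash
python3 - <<'E'
from w import *
st=arm.get_state();print(st['eef_pos'],st['ee_rot'],st['force'])
im=optics.grab_frame('scene');save(cv2.resize(im[130:270,270:440],None,fx=4,fy=4,interpolation=cv2.INTER_CUBIC),'s6')
E
```

```text
[0.58197783 0.01241787 0.20346395] [ 3.13770309e+00 -1.57058030e-03  2.54627271e+00] [-1.03281617 -0.2212977  -4.10065007]
```

View pics/s6.png

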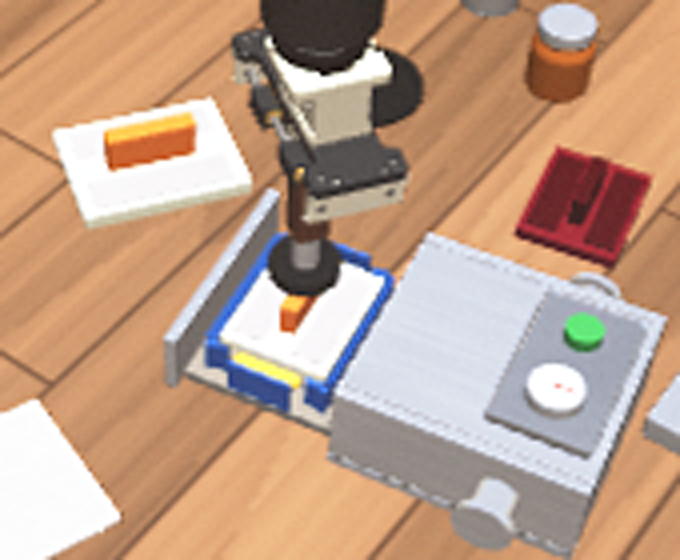

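The pusher hangs straight over the rib (foot at crop (305,265), rib just below). Pressing in small steps.

Request:
{"fn": "apply_moves", "kwargs": {
  "increments": [0.001,-0.002,-0.005,0,0,0,0,0,-0.006,0,0,0,0,0,0,0,0,0]
}}

```text
t: 20.08
eef_pos: [0.5846, 0.0107, 0.1946]
ee_rot: [3.136, 0.002, 2.548]
force: [-0.0, -1.4, -3.3]
width: 0.0301
```

Request:
{"fn": "apply_moves", "kwargs": {
  "increments": [0,0,-0.003,0,0,0,0,0,-0.003,0,0,0,0,0,-0.003,0,0,0]
}}

```text
t: 20.33
eef_pos: [0.5863, 0.0112, 0.1875]
ee_rot: [3.132, 0.005, 2.549]
force: [1.2, 1.2, -1.9]
width: 0.0299
```

Request:
{"fn": "apply_moves", "kwargs": {
  "increments": [-0.003,-0.001,0,-0.005,0.009,0,0,0,-0.002,0,0,0,0,0,-0.003,0,0,0]
}}

```text
t: 20.58
eef_pos: [0.5833, 0.0103, 0.1828]
ee_rot: [-3.142, 0.001, 2.549]
force: [-0.6, 0.6, 3.8]
width: 0.0301
```

Request:
{"fn": "apply_moves", "kwargs": {
  "increments": [0,0,-0.003,0,0,0,0,0,-0.003,0,0,0]
}}

```text
t: 20.75
eef_pos: [0.5841, 0.0102, 0.1774]
ee_rot: [3.141, 0.002, 2.549]
force: [0.0, 0.2, -3.5]
width: 0.0299
```

Snap (the force fell to free weight). Following it down to the floor, which I expect near TCP z = 0.164.

Request:
{"fn": "apply_moves", "kwargs": {
  "increments": [-0.0005,0,-0.005,0,0,0,0,0,-0.005,0,0,0,0,0,-0.004,0,0,0]
}}

```text
t: 21.0
eef_pos: [0.5846, 0.0099, 0.1636]
ee_rot: [3.14, 0.005, 2.55]
force: [-3.7, 4.1, 34.0]
width: 0.03
```

Request:
{"fn": "apply_moves", "kwargs": {
  "increments": [0,0,-0.003,0,0,0,0,0,-0.003,0,0,0]
}}

```text
t: 21.17
eef_pos: [0.5904, 0.0112, 0.1637]
ee_rot: [3.131, 0.015, 2.553]
force: [-1.9, 0.8, 17.1]
width: 0.0301
```

Request:
{"fn": "apply_moves", "kwargs": {
  "increments": [0,0,0.002,0,0,0,0,0,0.015,0,0,0,0,0,0.03,0,0,0,0,0,0.025,0,0,0,-0.008,0.018,0.005,0,0,0,-0.016,0.034,0,0,0,0,-0.016,0.034,0,0,0,0,-0.016,0.034,0,0,0,0,-0.016,0.034,0,0,0,0,-0.016,0.034,0,0,0,0,0,0,0,0,0,0,0,0,0,0,0,0]
}}

```text
t: 22.17
eef_pos: [0.494, 0.2044, 0.2357]
ee_rot: [3.14, 0.008, 2.548]
force: [-0.4, -0.6, -3.9]
width: 0.0302
```

```bash
python3 - <<'E'
from w import *
st=arm.get_state();print(st['eef_pos'],st['ee_rot'],st['force'])
im=optics.grab_frame('scene');t=optics.grab_frame('top')
a=cv2.resize(im[150:270,290:400],(550,600),interpolation=cv2.INTER_CUBIC)
save(a,'s7')
print([(r[0],r[1],r[2]) for r in rects(t,None,(8,150,150),(22,255,255),.064,'top',25)])
print([(r[0],r[1],r[2]) for r in rects(t,None,(24,150,150),(34,255,255),.047,'top',15)])
E
```

```text
[0.49397414 0.20437159 0.23568789] [3.13959735 0.00750835 2.54752707] [-0.41050396 -0.59224579 -3.90760099]
[(array([306., 158.]), array([594.5,  14.3,  14.9,  64.8]), np.float64(99.88)), (array([271., 248.]), array([324.3, 110.8,  87.3,  18.1]), np.float64(55.77)), (array([406., 283.]), array([ 229.3, -286.7,   89.2,   17.8]), np.float64(78.75)), (array([ 66., 288.]), array([193.4, 709.1,  19.2,  54.8]), np.float64(99.41)), (array([ 69., 318.]), array([113. , 696.8,  25.1,  28.3]), np.float64(101.92))]
[(array([329., 156.]), array([605.3, -55.6,  57.5,  12.3]), np.float64(10.87)), (array([284., 163.]), array([581.2,  80.7,  56.9,  11.5]), np.float64(11.3))]
```

View pics/s7.png

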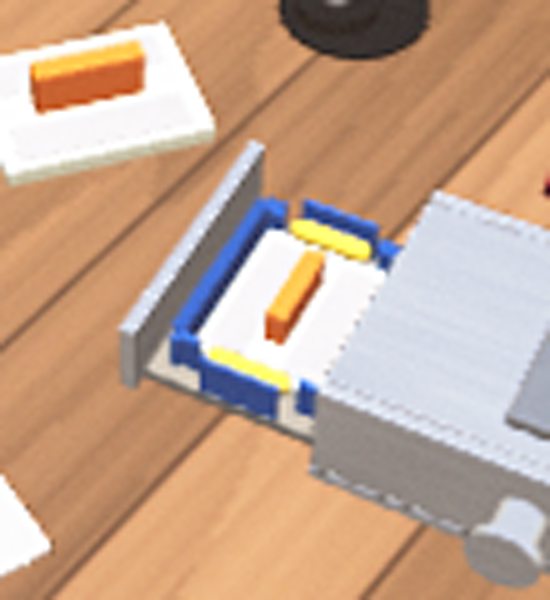

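The cassette sits down in the recess with both yellow noses over its edges: snapped home. The drawer crept in by about 11 mm but is still wide open. Returning the pusher.

Request:
{"fn": "apply_moves", "kwargs": {
  "increments": [-0.008,0.017,0,0,0,0,-0.016,0.034,0,0,0,0,-0.016,0.034,0,0,0,0,-0.014,0.028,0,0,0,0,-0.007,0.014,0,0,0,0,0,0,0,0,0,0,0,0,0,0,0,0,0,0,0,0,0,0]
}}

```text
t: 22.93
eef_pos: [0.4359, 0.326, 0.2326]
ee_rot: [-3.138, 0.008, 2.53]
force: [0.6, -0.9, -3.6]
width: 0.0295
```

Request:
{"fn": "apply_moves", "kwargs": {
  "increments": [-0.006,0.015,0,0.008,0.003,0,-0.005,0.01,0,0,0,0.01,0,0,0,0,0,0,0,0,-0.025,0,0,0,0,0,-0.03,0,0,0,0,0,-0.025,0,0,0,0,0,-0.01,0,0,0,0,0,0,0,0,0]
}}

```text
t: 23.6
eef_pos: [0.4283, 0.3489, 0.1413]
ee_rot: [3.136, 0.002, 2.534]
force: [0.3, 0.3, -3.3]
width: 0.03
```

Request:
{"fn": "apply_moves", "kwargs": {
  "increments": [-0.003,0,-0.014,-0.002,0.001,0,0,0,-0.01,0,0,0,0,0,0,0,0,0,0,0,0,0,0,0]
}}

```text
t: 23.93
eef_pos: [0.4267, 0.3488, 0.1181]
ee_rot: [3.137, 0.003, 2.534]
force: [0.8, 0.7, -2.8]
width: 0.0299
```

Request:
{"fn": "apply_moves", "kwargs": {
  "increments": [0,0,-0.006,0,0,0,0,0,-0.003,0,0,0,0,0,0,0,0,0]
}}

```text
t: 24.18
eef_pos: [0.428, 0.3499, 0.1108]
ee_rot: [3.134, 0.004, 2.535]
force: [-0.3, -0.8, -3.3]
width: 0.0298
```

Request:
{"fn": "apply_moves", "kwargs": {
  "increments": [-0.001,0,-0.002,-0.002,0.005,0,0,0,-0.0015,0,0,0,0,0,0,0,0,0]
}}

```text
t: 24.43
eef_pos: [0.4274, 0.3505, 0.108]
ee_rot: [3.137, 0.0, 2.535]
force: [0.2, 0.4, -2.9]
width: 0.0301
```

Request:
{"fn": "apply_moves", "kwargs": {
  "increments": [0,0,-0.002,0,0,0,0,0,0,0,0,0]
}}

```text
t: 24.6
eef_pos: [0.4283, 0.3516, 0.1084]
ee_rot: [3.134, 0.001, 2.536]
force: [-0.2, -0.1, -3.3]
width: 0.0294
```

Request:
{"fn": "apply_moves", "kwargs": {
  "increments": [0,0,-0.003,0,0,0,0,0,-0.002,0,0,0]
}}

```text
t: 24.77
eef_pos: [0.4298, 0.3531, 0.1076]
ee_rot: [3.129, 0.003, 2.539]
force: [-10.8, -5.3, 20.7]
width: 0.03
```

Request:
{"fn": "apply_moves", "kwargs": {
  "increments": [-0.001,-0.001,0.001,-0.007,0.006,0,0,0,0,0,0,0,0,0,0,0,0,0]
}}

```text
t: 25.02
eef_pos: [0.4288, 0.3523, 0.1094]
ee_rot: [3.137, 0.002, 2.539]
force: [-0.1, 0.1, -2.6]
width: 0.0298
```

Request:
{"fn": "apply_moves", "kwargs": {
  "increments": [0,0,-0.002,0,0,0,0,0,0,0,0,0,0,0,0,0,0,0,0,0,0,0,0,0,0,0,0,0,0,0,0,0,0,0,0,0,0,0,0,0,0,0,0,0,0,0,0,0,0,0,0,0,0,0,0,0,0,0,0,0],
  "hand": 0
}}

```text
t: 25.85
eef_pos: [0.4298, 0.3533, 0.1071]
ee_rot: [3.135, 0.003, 2.539]
force: [-1.1, 0.8, -0.1]
width: 0.0863
```

Request:
{"fn": "apply_moves", "kwargs": {
  "increments": [0,0,0.008,0,0,0,0,0,0.02,0,0,0,0,0,0.03,0,0,0,0,0,0.035,0,0,0,0,0,0.03,0,0,0,0.003,-0.035,0,0,0,-0.06,0.003,-0.037,0,0,0,-0.08,0.003,-0.037,0,0,0,-0.08,0.003,-0.037,0,0,0,-0.08,0.003,-0.037,0,0,0,-0.08,0.003,-0.037,0,0,0,-0.08,0.003,-0.037,0,0,0,-0.08,0.003,-0.037,0,0,0,-0.08,0.003,-0.035,0,0,0,-0.08,0,-0.02,0,0,0,-0.05,0,0,0,0,0,0,0,0,0,0,0,0,0,0,0,0,0,0]
}}

```text
t: 27.35
eef_pos: [0.4542, -0.0117, 0.2488]
ee_rot: [3.122, 0.003, 1.756]
force: [0.5, -0.2, -0.3]
width: 0.0874
```

```bash
python3 - <<'E'
from w import *
st=arm.get_state();print(st['eef_pos'],st['ee_rot'],st['force'],st['q'])
im=optics.grab_frame('scene')
for r in finder.landmark_of('scene','pusher_mid')[:2]:print('pm',r['conf'],r['point'],at('scene',r['point'],.073).round(3))
w=optics.grab_frame('wrist')
for r in finder.landmark_of('wrist','drawer_front')[:2]:print('df wrist',r['conf'],r['point'],at('wrist',r['point'],.046,st).round(3))
save(np.hstack([cv2.resize(im[90:260,280:450],(400,400),interpolation=cv2.INTER_CUBIC),cv2.resize(w,(400,250)).repeat(1,0) if 0 else np.vstack([cv2.resize(w,(400,250)),np.zeros((150,400,3),np.uint8)])]),'s8')
E
```

```text
[ 0.45417676 -0.01166972  0.24875391] [3.12224945e+00 2.59935429e-03 1.75620134e+00] [ 0.51016971 -0.18259686 -0.29794863] [ 0.41633699 -0.03562948 -0.44761346  0.00765452 -1.1405883  -1.80483218]
pm 0.83 [361.3, 137.5] [0.421 0.35  0.073]
df wrist 0.75 [313.1, 218.4] [ 0.509 -0.003  0.046]
df wrist 0.33 [313.9, 271.1] [0.588 0.012 0.046]
```

View pics/s8.png

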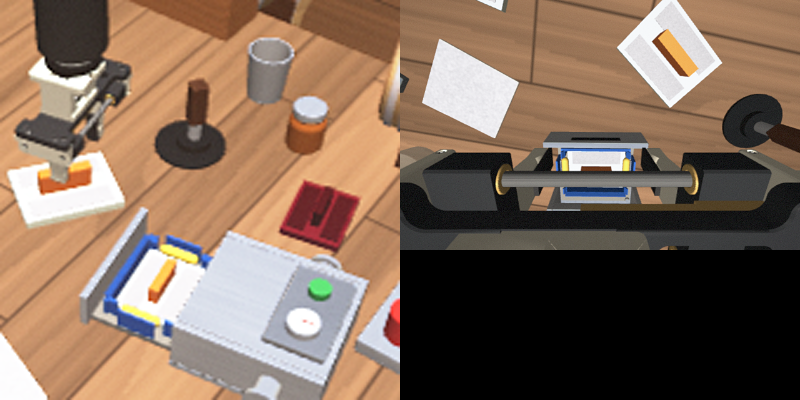

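The pusher stands upright on the coaster at crop (195,130), and the cassette is seated in the open drawer. Closing the fingers and descending in front of the drawer face at (0.509,-0.003).

Request:
{"fn": "apply_moves", "kwargs": {
  "increments": [0,0,-0.02,-0.004,0.019,0,0,0,-0.03,0,0,0,0,0,-0.035,0,0,0,0,0,-0.035,0,0,0,0,0,-0.03,0,0,0,0,0,-0.02,0,0,0,0,0,-0.005,0,0,0,0,0,0,0,0,0,0,0,0,0,0,0],
  "hand": 1
}}

```text
t: 28.3
eef_pos: [0.4563, -0.0037, 0.0696]
ee_rot: [3.137, 0.003, 1.774]
force: [-0.1, -0.6, 0.2]
width: 0.0328
```

Request:
{"fn": "apply_moves", "kwargs": {
  "increments": [0,-0.008,-0.007,0,0,-0.02,0,0,-0.006,0,0,0,0,0,0,0,0,0,0,0,0,0,0,0,0,0,0,0,0,0]
}}

```text
t: 28.72
eef_pos: [0.4599, -0.0107, 0.06]
ee_rot: [3.128, 0.002, 1.754]
force: [-0.1, -0.0, -1.0]
width: 0.0021
```

Request:
{"fn": "apply_moves", "kwargs": {
  "increments": [0.012,0.002,-0.002,-0.002,0.013,0,0.012,0.002,-0.001,0,0,0,0.012,0.002,0,0,0,0,0.012,0.002,0,0,0,0,0.012,0.002,0,0,0,0,0.012,0.002,0,0,0,0]
}}

```text
t: 29.22
eef_pos: [0.5322, 0.0011, 0.0586]
ee_rot: [-3.14, 0.001, 1.752]
force: [-3.1, 0.7, 0.6]
width: 0.0003
```

Request:
{"fn": "apply_moves", "kwargs": {
  "increments": [0.012,0.0022,0,0,0,0,0.012,0.0022,0,0,0,0,0.012,0.0022,0,0,0,0,0.012,0.0022,0,0,0,0,0.012,0.0022,0,0,0,0]
}}

```text
t: 29.63
eef_pos: [0.5938, 0.012, 0.0585]
ee_rot: [-3.136, 0.0, 1.75]
force: [-2.6, 0.3, 1.0]
width: 0.0006
```

```bash
python3 - <<'E'
from w import *
st=arm.get_state();print(st['eef_pos'],st['ee_rot'],st['force'])
t=optics.grab_frame('top');im=optics.grab_frame('scene')
save(np.vstack([cv2.resize(t[50:210,230:390],(560,300),interpolation=cv2.INTER_CUBIC),cv2.resize(im[150:270,300:440],(560,300),interpolation=cv2.INTER_CUBIC)]),'s9')
E
```

```text
[0.59378988 0.01203594 0.05845148] [-3.13587937e+00  3.82846374e-04  1.75018385e+00] [-2.57727203  0.28916348  0.98357815]
```

View pics/s9.png

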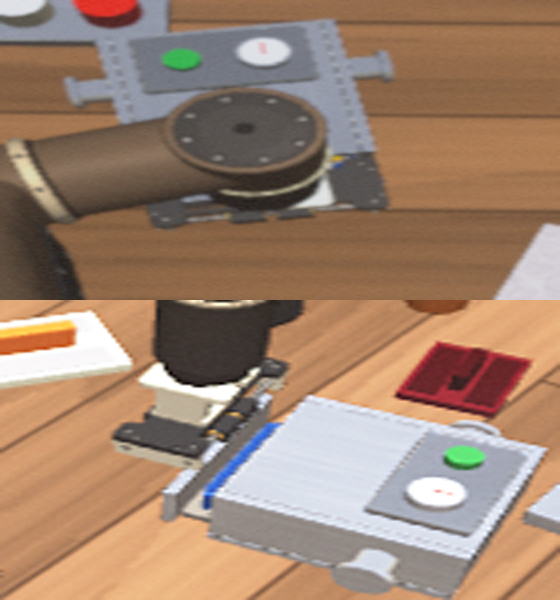

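The drawer is sliding in with no jam; only the front wall of the recess still shows. Continuing to the detent.

Request:
{"fn": "apply_moves", "kwargs": {
  "increments": [0.01,0.0018,0,0,0,0,0.01,0.0018,0,0,0,0,0.01,0.0018,0,0,0,0]
}}

```text
t: 29.98
eef_pos: [0.6221, 0.0169, 0.0579]
ee_rot: [-3.133, 0.0, 1.749]
force: [-11.5, 0.4, 8.6]
width: 0.0004
```

Request:
{"fn": "apply_moves", "kwargs": {
  "increments": [0.007,0.0013,0,0,-0.005,0,0.007,0.0013,0,0,0,0]
}}

```text
t: 30.15
eef_pos: [0.6327, 0.0186, 0.0573]
ee_rot: [-3.129, 0.001, 1.748]
force: [-30.1, -0.0, 21.7]
width: 0.0001
```

Request:
{"fn": "apply_moves", "kwargs": {
  "increments": [0.007,0.0013,0,0,0,0,0.007,0.0013,0,0,0,0]
}}

```text
t: 30.32
eef_pos: [0.6322, 0.0177, 0.0553]
ee_rot: [-3.1, 0.002, 1.745]
force: [-25.2, -0.9, 16.6]
width: 0.0004
```

Request:
{"fn": "apply_moves", "kwargs": {
  "increments": [-0.008,-0.001,0.001,0,0,0,-0.02,-0.004,0,0,0,0,-0.03,-0.005,0,0,0,0,-0.03,-0.005,0,0,0,0,-0.03,-0.005,0,0,0,0,-0.02,0,0.02,0,0,0,0,0,0.03,0,0,0,0,0,0.03,0,0,0,0,0,0,0,0,0,0,0,0,0,0,0]
}}

```text
t: 31.15
eef_pos: [0.4909, -0.0032, 0.1394]
ee_rot: [-3.109, 0.002, 1.745]
force: [0.1, 0.4, -0.4]
width: 0.0009
```

```bash
python3 - <<'E'
from w import *
st=arm.get_state();print(st['eef_pos'],st['ee_rot'],st['force'])
t=optics.grab_frame('top');im=optics.grab_frame('scene')
for c in('top','scene'):
  for n,z in(('drawer_front',.046),('filter_unit',0),('pusher_mid',.073)):
    for r in finder.landmark_of(c,n)[:1]:print(c,n,round(r['conf'],2),at(c,r['point'],z).round(3))
save(np.vstack([cv2.resize(t[50:210,230:390],(560,300),interpolation=cv2.INTER_CUBIC),cv2.resize(im[150:270,300:440],(560,300),interpolation=cv2.INTER_CUBIC)]),'s10')
E
```

```text
[ 0.49088942 -0.0032076   0.13939092] [-3.10913941e+00  1.66261760e-03  1.74472827e+00] [ 0.0761107   0.38076392 -0.44412245]
top drawer_front 0.39 [0.692 0.322 0.046]
top filter_unit 0.63 [0.659 0.021 0.   ]
scene drawer_front 0.42 [0.651 0.017 0.046]
scene filter_unit 0.97 [0.653 0.029 0.   ]
scene pusher_mid 0.77 [0.418 0.334 0.073]
```

The picture limit is reached, so I'll check numerically: move clear, then measure the drawer gap and the pusher from fresh frames.

Request:
{"fn": "apply_moves", "kwargs": {
  "increments": [0,-0.02,0.03,0,0,0,0,-0.035,0.02,0,0,0,0,-0.035,0.02,0,0,0,0,-0.035,0.01,0,0,0,0,-0.035,0,0,0,0,0,-0.035,0,0,0,0,0,-0.02,0,0,0,0,0,0,0,0,0,0,0,0,0,0,0,0]
}}

```text
t: 32.3
eef_pos: [0.4882, -0.2288, 0.2161]
ee_rot: [-3.094, 0.005, 1.749]
force: [-1.0, -0.1, 0.1]
width: 0.0003
```

```bash
python3 - <<'E'
from w import *
st=arm.get_state();print(st['eef_pos'])
t=optics.grab_frame('top');cv2.imwrite('pics/topF.png',t)
for n,z in(('drawer_front',.046),('pusher_mid',.073),('coaster',0),('spent',0),('jar',0),('beaker',0),('bung',0),('carafe',0),('wine',0)):
    for r in finder.landmark_of('top',n)[:1]:print('top',n,round(r['conf'],2),r['point'],at('top',r['point'],z).round(3))
im=optics.grab_frame('scene')
for n,z in(('drawer_front',.046),('pusher_mid',.073),('coaster',0)):
    for r in finder.landmark_of('scene',n)[:1]:print('scene',n,round(r['conf'],2),r['point'],at('scene',r['point'],z).round(3))
for r in finder.find_in('scene','pusher_mid')[:1]:print('box',r)
# profile along drawer axis, as seen at z=.078 (front's top edge), top view
m=cm('top');E=np.array(m['world_to_cam']);u=np.array([.984,.177]);v=np.array([-.177,.984])
g=cv2.cvtColor(t,cv2.COLOR_RGB2GRAY)
def px(p):
    q=E@np.r_[p,1]; return m['cx']+m['fx']*q[0]/-q[2], m['cy']-m['fy']*q[1]/-q[2]
for s in np.arange(.06,.2,.004):
    b=np.array([.4993,-.0047])+s*u
    P=np.array([px(np.r_[b+k*v,.078]) for k in np.linspace(-.08,.08,21)],np.float32)
    c=[cv2.remap(t,P[:,:1].copy(),P[:,1:].copy(),cv2.INTER_LINEAR).reshape(-1,3).mean(0).round()]
    print(round(b[0],3),*c)
E
```

```text
[ 0.48817959 -0.22882299  0.21613272]
top pusher_mid 0.59 [192.2, 211.2] [0.428 0.346 0.073]
top coaster 0.58 [199.3, 215.1] [0.42  0.345 0.   ]
top spent 0.97 [205.0, 123.9] [0.712 0.34  0.   ]
top jar 0.93 [158.4, 161.9] [0.586 0.482 0.   ]
top beaker 0.7 [131.5, 205.2] [0.448 0.559 0.   ]
top bung 0.56 [400.4, 129.6] [ 0.703 -0.283  0.   ]
top wine 0.73 [487.2, 167.4] [ 0.586 -0.556  0.   ]
scene drawer_front 0.66 [360.0, 219.4] [0.654 0.    0.046]
scene pusher_mid 0.56 [361.5, 136.3] [0.418 0.357 0.073]
scene coaster 0.58 [359.6, 152.6] [0.426 0.339 0.   ]
box {'box': [236.0, 229.4, 300.2, 284.2], 'conf': 0.74}
0.558 [106.  85.  68.]
0.562 [103.  84.  67.]
0.566 [103.  83.  67.]
0.57 [104.  85.  68.]
0.574 [104.  85.  69.]
0.578 [106.  85.  69.]
0.582 [106.  86.  70.]
0.586 [107.  87.  70.]
0.59 [107.  87.  70.]
0.594 [108.  88.  71.]
0.598 [109.  88.  71.]
0.602 [111.  90.  73.]
0.606 [114.  92.  74.]
0.61 [116.  94.  76.]
0.613 [120.  97.  78.]
0.617 [124. 101.  81.]
0.621 [129. 105.  85.]
0.625 [132. 108.  88.]
0.629 [133. 109.  88.]
0.633 [130. 108.  89.]
0.637 [128. 106.  88.]
0.641 [127. 106.  88.]
0.645 [130. 109.  92.]
0.649 [130. 110.  94.]
0.653 [128. 108.  92.]
0.657 [123. 103.  87.]
0.661 [123. 104.  88.]
0.665 [124. 106.  91.]
0.669 [123. 105.  92.]
0.672 [122. 104.  91.]
0.676 [121. 103.  91.]
0.68 [118. 102.  90.]
0.684 [116. 100.  89.]
0.688 [115. 101.  91.]
0.692 [116. 104.  98.]
```

```bash
python3 - <<'E'
from w import *
t=cv2.cvtColor(cv2.imread('pics/topF.png'),cv2.COLOR_BGR2RGB)[:,:,::-1]; o=cv2.cvtColor(cv2.imread('pics/top0.png'),cv2.COLOR_BGR2RGB)
print(t[125,300],o[125,300],t[165,308],o[165,308])
m=cm('top');E=np.array(m['world_to_cam'])
q=E@[.594,-.058,.047,1];print(q,m['cx']+m['fx']*q[0]/-q[2], m['cy']-m['fy']*q[1]/-q[2],'exp 329,159')
# straight image profile across the drawer axis line, both frames
for s in np.arange(100,205,3):
    f=(s-130)*10/73
    r=[tuple(np.mean([im[int(s-k*.13),int(302+f+k)] for k in range(-24,25,4)],0).round().astype(int)) for im in(o,t)]
    W=at('top',(302+f,s),.078); print(s,*[tuple(map(int,x)) for x in r],W[:2].round(3))
E
```

```text
[108  90  73] [141 146 161] [114  95  77] [164 155 146]
[ 0.03793276  0.09906595 -1.31806436  1.        ] 329.4780941510317 159.59791328857412 exp 329,159
100 (138, 143, 157) (149, 154, 169) [0.769 0.041]
103 (139, 144, 158) (149, 154, 170) [0.76  0.039]
106 (139, 144, 158) (149, 154, 169) [0.751 0.038]
109 (140, 144, 158) (149, 155, 170) [0.741 0.036]
112 (138, 143, 157) (148, 154, 169) [0.732 0.035]
115 (139, 143, 157) (149, 153, 169) [0.723 0.033]
118 (138, 142, 157) (145, 149, 163) [0.714 0.032]
121 (138, 143, 157) (129, 127, 132) [0.705 0.031]
124 (138, 143, 158) (116, 106, 102) [0.695 0.029]
127 (139, 144, 158) (115, 99, 88) [0.686 0.028]
130 (139, 143, 157) (119, 101, 89) [0.677 0.026]
133 (139, 144, 158) (123, 104, 90) [0.668 0.025]
136 (114, 116, 120) (123, 103, 88) [0.659 0.023]
139 (161, 152, 141) (131, 109, 93) [0.65  0.022]
142 (161, 153, 144) (130, 108, 90) [0.64  0.021]
145 (63, 87, 139) (129, 108, 89) [0.631 0.019]
148 (89, 91, 104) (131, 108, 86) [0.622 0.018]
151 (154, 147, 140) (119, 96, 78) [0.613 0.016]
154 (164, 154, 137) (112, 91, 73) [0.604 0.015]
157 (171, 160, 118) (107, 87, 70) [0.595 0.014]
160 (171, 159, 118) (106, 86, 71) [0.586 0.012]
163 (171, 160, 119) (104, 85, 68) [0.577 0.011]
166 (171, 162, 121) (103, 84, 67) [0.568 0.009]
169 (171, 160, 120) (102, 84, 66) [0.559 0.008]
172 (171, 160, 122) (114, 91, 71) [0.55  0.007]
175 (160, 153, 143) (113, 90, 70) [0.541 0.005]
178 (153, 148, 144) (113, 90, 71) [0.532 0.004]
181 (84, 103, 148) (114, 91, 72) [0.523 0.002]
184 (140, 135, 132) (114, 91, 71) [0.514 0.001]
187 (141, 144, 156) (113, 90, 71) [ 0.505 -0.   ]
190 (90, 89, 89) (114, 91, 72) [ 0.496 -0.002]
193 (126, 93, 68) (111, 90, 70) [ 0.487 -0.003]
196 (134, 98, 70) (111, 89, 71) [ 0.479 -0.005]
199 (135, 99, 70) (112, 90, 72) [ 0.47  -0.006]
202 (136, 99, 71) (111, 89, 71) [ 0.461 -0.007]
```

The elbow hides the front in the top view, so I'll look with the wrist camera from above the unit.

Request:
{"fn": "apply_moves", "kwargs": {
  "increments": [0.01,0.02,0.02,0,0,0,0.02,0.033,0.01,0,0,0,0.022,0.033,0,0,0,0,0.022,0.033,0,0,0,0,0.022,0.033,0,0,0,0,0.022,0.033,0,0,0,0,0.022,0.033,0,0,0,0,0.015,0.02,0,0,0,0,0,0,0,0,0,0,0,0,0,0,0,0]
}}

```text
t: 33.88
eef_pos: [0.648, 0.0223, 0.2482]
ee_rot: [-3.096, 0.005, 1.746]
force: [-0.3, 0.4, -0.2]
width: 0.0004
```

```bash
python3 - <<'E'
from w import *
st=arm.get_state();print(st['eef_pos'],st['ee_rot'])
w=optics.grab_frame('wrist');save(w,'w11')
for n,z in(('drawer_front',.046),('filter_unit',0.)):
  for r in finder.landmark_of('wrist',n)[:2]:print(n,round(r['conf'],2),r['point'],at('wrist',r['point'],z,st).round(3))
m=cm('wrist');W=np.eye(4);W[:3,:3]=R.from_euler('xyz',st['ee_rot']).as_matrix();W[:3,3]=st['eef_pos'];E=np.linalg.inv(W@np.array(m['T_tool_cam']))
u=np.array([.984,.177]);v=np.array([-.177,.984])
for x in np.arange(.6,.70,.0025):
    b=np.array([.643,.021])+(x-.643)*u/.984
    P=[]
    for k in np.linspace(-.07,.07,29):
        q=E@np.r_[b+k*v,.078,1]; P.append((m['cx']+m['fx']*q[0]/-q[2],m['cy']-m['fy']*q[1]/-q[2]))
    P=np.array(P,np.float32);print(round(x,4),P[14].round(),cv2.remap(w,P[:,:1].copy(),P[:,1:].copy(),1).reshape(-1,3).mean(0).round())
E
```

```text
[0.64799037 0.02233668 0.24823517] [-3.09648006  0.00527836  1.74645388]
drawer_front 0.68 [315.2, 185.5] [0.645 0.022 0.046]
filter_unit 0.88 [314.6, 187.2] [0.657 0.023 0.   ]
0.6 [314. 151.] [197. 150. 113.]
0.6025 [314. 153.] [201. 153. 115.]
0.605 [314. 155.] [210. 160. 120.]
0.6075 [314. 158.] [220. 169. 126.]
0.61 [314. 160.] [225. 174. 130.]
0.6125 [314. 162.] [226. 175. 131.]
0.615 [314. 164.] [225. 174. 130.]
0.6175 [314. 167.] [224. 173. 130.]
0.62 [314. 169.] [224. 173. 130.]
0.6225 [314. 171.] [224. 173. 130.]
0.625 [314. 173.] [224. 173. 129.]
0.6275 [314. 175.] [223. 172. 129.]
0.63 [314. 178.] [226. 173. 129.]
0.6325 [314. 180.] [124. 106.  93.]
0.635 [314. 182.] [89. 89. 86.]
0.6375 [314. 184.] [57. 56. 55.]
0.64 [314. 186.] [68. 67. 65.]
0.6425 [314. 188.] [116. 117. 115.]
0.645 [314. 191.] [207. 217. 228.]
0.6475 [314. 193.] [206. 215. 227.]
0.65 [314. 195.] [209. 218. 230.]
0.6525 [314. 197.] [216. 225. 236.]
0.655 [314. 199.] [88. 89. 89.]
0.6575 [314. 201.] [88. 87. 84.]
0.66 [314. 203.] [204. 213. 214.]
0.6625 [314. 205.] [212. 221. 232.]
0.665 [314. 207.] [212. 220. 231.]
0.6675 [314. 209.] [211. 220. 231.]
0.67 [314. 212.] [211. 220. 231.]
0.6725 [314. 214.] [211. 220. 231.]
0.675 [314. 216.] [211. 220. 230.]
0.6775 [314. 218.] [211. 220. 231.]
0.68 [314. 220.] [211. 219. 230.]
0.6825 [314. 222.] [211. 219. 230.]
0.685 [315. 224.] [210. 219. 230.]
0.6875 [315. 226.] [210. 219. 230.]
0.69 [315. 228.] [210. 219. 230.]
0.6925 [315. 230.] [210. 219. 230.]
0.695 [315. 232.] [210. 219. 230.]
0.6975 [315. 234.] [211. 219. 230.]
```

```bash
python3 - <<'E'
from w import *
st=arm.get_state()
print('front face',at('wrist',(314,189.5),.078,st)[:2],'housing edge',[at('wrist',(314,r),.095,st)[0].round(4) for r in(201.5,202.3)],'rear edge of front plate',at('wrist',(314,198.3),.078,st)[0])
E
```

```text
front face [0.64299307 0.01892965] housing edge [np.float64(0.6528), np.float64(0.6537)] rear edge of front plate 0.6533834292547085
```

```bash
python3 -c "
from h import *
print(arm.get_state()['force'],arm.job_done())"
```

```text
the job is handed in; nothing more can be done
[-0.50082462  0.21251335  0.62249597] None
```

I finished every step of the job and handed it in at about t = 34 s. There was no verdict, so whether it passed rests on my own checks below.

- **Cassette laid in:** I put the smallest white cassette (rib about 67 mm, on the white board) on the noses and let go. The wrist picture put its rib within 2 mm of the recess centre.
- **Pressed home:** I pressed it down with the held pusher at about 7 N. It snapped, and I followed it to the floor, where the force rose to about 34 N. A scene picture then showed both noses over its edges. The pressing moved the drawer in by about 11 mm.
- **Pusher back:** It stood upright in the scene picture. Its last positions were about (0.42–0.43, 0.35), within about 10 mm of the coaster centre. One reading, with the arm partly in view, gave y = 0.334, and the next readings did not confirm it.
- **Drawer home:** I felt the detent at about 11 N, then a hard stop 10 mm further on. The wrist camera shows the drawer face 10–12 mm in front of the housing (12 mm when home), within the 2 mm calibration. I could not see it directly because the picture limit was used up, and the elbow hid it from the top camera.
- **Other items:** The top camera found the used cassette, jar, beaker, bung and wine bottle where they started, within its accuracy. It did not report the carafe at the end, and I did not recheck the brush. The arm was never brought near either.

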